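# Seat and latch a carving blank

### The arm

A 6-joint arm with a two-finger parallel gripper is mounted at the origin on the work surface. World frame = base frame: x ahead of the robot, y to its left, z up, the work surface at z = 0. Lengths are in mm, angles in degrees, forces in N, time in s.
With the tool pointing down it reaches from about 250 to 725 mm from the base axis. Payload 4 kg.
Tool frame: the origin (TCP) lies on the centre line of the jaws, within the pads' length; the fingertips stand 14 mm ahead of it and the grasp point (between the pads) lies 5 mm behind it (robot.tips_ahead is the distance from the TCP to the fingertips, in mm); x points along the fingers, z is the direction in which the jaws open and shut, and the axes are right-handed (so a half turn about x gives the same grasp; the last joint's range is limited). The gripper opens to 85 mm and grips with 20 to 120 N. Pads are 22 mm wide; open, the fingers measure 114 mm over their backs; the gripper's body (76 mm by 85 mm) begins 54 mm behind the grasp point. The pads swing forward as they close: fully open they stand 13 mm farther back than shut.
Start: joints at [-70.245, 13.785, 0.286, 76.501, 0, 90], TCP at [169.002, -470.572, 245.306] pointing down, gripper open.
Joint ranges: [-155.79, 155.79], [-60.16, 107.12], [-62.33, 73.08], [-114, 123.19], [-81.49, 82.49], [-180, 180]. Speed limits (degrees/s): [159.86, 159.86, 180, 180, 180, 180].

### API

Orientations are given as a 3x3 rotation matrix whose columns are the frame's x, y, z axes.
In Python, from plant import robot gives the robot as it stands.
- The arm moves only by the tool apply_moves, never from a script. Its argument "increments" is a list of rows, each an object of numbers: "dx", "dy", "dz": the shift along the tool's x, y, z in mm; "roll": the turn about the tool's x in degrees. In form: [{"dx": .., "dy": .., "dz": .., "roll": ..}, ...]. A call has exactly 8 rows; each row shifts and turns the commanded pose from where the row before left it, along the tool's axes as they then stand; what a row does not reach is not made up. A row lasts 1/8 s, in which the tool goes at most 62.5 mm and 10.7 degrees, less where a joint would pass 70% of its speed; a pose out of reach is approached as far as the arm can. A call with a gripper value outside its range is refused whole. "grip" is the finger opening in mm, from 0 to 85.4, set as the call begins (left out, the last holds). The fingers move at their own pace and stop on an object; "squeeze" is the grip in N (left out, the last holds). Time passes only in rows, so rows that do not move let the fingers close, or fill a call up. It gives the time, the measured TCP pose, the force and the opening at its end, in the units of the state.
- robot.get_state(): the state, without advancing time (a new reading comes with each control period).
- robot.get_image(name): name is "scene" or "top" or "wrist"; returns a dict with "color" (420x560x3 uint8, red, green, blue), "intrinsics" (3x3 intrinsics, pixels), "R" (3x3) and "t" (3): a world point X has camera coordinates R X + t; the wrist camera has in their place "hand_eye" (4x4, takes a point from camera to tool coordinates, whose origin is the TCP and whose axes are the tool frame's). Camera axes: x right, y down, z forward; pixel columns grow to the right and rows downward; lengths in mm; the calibration is good to about 2 mm. A picture is of the moment at which its call begins: read the wrist's pose just before it. There is no depth.
- robot.hand_in(): hands the job in, once; it reports no verdict.
Trained networks look in a picture, given as the dict that the camera call returned (one of the last four; its "shot" number tells which), for a name from the list of things; names that differ only in an ending like _2 or _b are one class to them, and where a whole thing is asked for, a point or a joint stands for the part that bears it (a point fixed in the world has none). Each returns a list of dicts, best first, with "score" (0 to 1); they miss things now and then, are a little off and sometimes report something else, mostly with a low value. They report only what shows in the picture. A call takes as long as a camera call. They do not tell look-alikes from the thing itself.
- robot.boxes_of(picture, name): "extent" ([left, top, right, bottom] in pixels, round what is visible of it).
The state is a dict: "clock": time; "joint_pos": joint angles; "joint_vel": joint speeds; "joint_torque": joint torques, N m; "tool_pos": TCP position; "orientation": TCP orientation; "ft_force": force on the tool from outside, world axes, zero at the start; "ft_torque": the same for the moment, N m; "finger_gap": finger opening in mm.
Only numpy, scipy, OpenCV 4.12 (cv2) and the standard library are available. Lean on these libraries where they do the work, as an engineer would, in place of code of your own. Each camera call takes 0.05 s, during which the arm holds its last target. There are 200 camera calls.

### The job

Push the carving blank back along the jig until it rests flush against the stop board, and then reach down through the window of the grey steel guard and press the latch lever's paddle all the way down, so that its pawl drops in front of the blank. Work with the fingertips only: do not touch the guard, do not touch the pawl or its arm outside the guard, do not lift the blank, and leave the other things on the bench alone. Finish with the robot clear of everything.

Things in the scene. Friction and masses are not known exactly. Their poses are not given: they have to be found in the camera images.
- jig: Fixed plywood plate, 12 mm thick, 235 (x) by 390 mm (y), x from -145 to +90 mm. Origin: on the bench top, centre of the blank's home place. x points away from the robot to the stop board, y left, z up. Dark stop board: near face at x = +60 mm, top 42 mm above the bench. Side rails, tops 24 mm above the bench, at y = +/-103 to 115 mm, guide the blank with 3 mm play each side.
- blank: Loose pale wooden block with a flower on top: 120 (x) by 200 (y) by 30 mm, 0.25 to 0.5 kg. Origin: centre of its underside, 12 mm above the bench on the jig plate. It starts 25 to 55 mm short of home (-x of the jig), nearly square to the jig; home is x = 0 in the jig's frame. Its near edge, 60 mm from its origin in -x, is open for pushing in the middle.
- guard: Fixed grey sheet-steel box on the left of the jig plate, 116 (x) by 130 mm (y), top 102 mm above the bench, 3 mm sheet, closed sides but for a slot on the right for the lever's arm. One rectangular window in its top, 76 mm in x by 84 mm in y. Origin: on the jig plate, 12 mm above the bench, right below the window's centre; axes as the jig's.
- window (a point): Centre of the guard's window, in the plane of the guard's top face (102 mm above the bench).
- lever (a joint): Latch lever inside the guard, hinged about the jig's x direction 75 mm left of the window's centre, 60 mm above the bench. Radians: 0 up, 0.24 fully down on its stop; starts at 0 to 0.03. Friction holds it where it is left; pressing the paddle takes 4 to 6 N. If the blank is not home the pawl lands on it and the lever cannot go down.
- paddle (a point): Centre of the top face of the lever's paddle, an aluminium plate 44 (x) by 46 mm (y) below the window, within 3 mm of the window's centre in plan. Up: about 15 mm below the guard's top and sloping by 0.24 rad, right side higher. Fully down: level, 68 mm above the bench, 34 mm below the guard's top.
- pawl: Steel end of the lever, outside the guard to its right: arm 16 mm wide, tooth 12 (x) by 24 (y) by 48 mm tall, at y about 70 mm of the jig. Origin: on the lever's hinge line in the guard. Up: tooth from about 50 to 105 mm above the bench. Down: its end is 16 mm above the bench, at x = -77 to -65 mm of the jig, 5 mm before the near edge of a blank that is home.
- gouge_wide: Loose carving gouge lying to the right of the jig, about 210 mm long, 22 mm thick handle. Leave alone.
- gouge_narrow: Second, narrower gouge, about 200 mm long, right of the first. Leave alone.
- mallet: Loose wooden mallet beyond the stop board, head 68 mm thick and 100 mm long. Leave alone.
- bottle: Clear water bottle, 64 mm wide, 180 mm tall, beyond the guard. Leave alone.
- wax_tin: Small metal tin, 60 mm wide, 45 mm tall, on the robot's side of the guard. Leave alone.
- offcut: Pale wooden offcut 45 x 70 x 22 mm on the robot's side of the jig, right of its middle. Leave alone.
- hone: Grey sharpening stone 120 x 50 x 22 mm lying on the jig plate just beyond the guard. Leave alone.
Not all that is in view belongs to the job. Leave any blue or orange look-alike of the blank alone.

How it is judged:
By the outcome, as a careful person would: the job done as asked, in the order asked, and still so for the second after the job is handed in, with the robot touching nothing.
It also fails if it takes over 54 s, if anything falls off the work surface, if the arm or the gripper's body presses on something with over 40 N, if the wrist force passes 120 N, or if a joint passes its speed limit or range.

## Working session

There is one attempt and no reset: what is moved stays moved. The work goes in short steps, Python scripts to look and compute and a tool call to move; the robot and the scene stay as the last step left them, time stands still between calls to the robot, and variables do not carry over. Pictures are saved under pics/ and viewed, about 8 in all and at most 12, crops included, and the job is handed in when it is done.

Besides the shell and the picture viewer there is one more tool, called after "Call:" by a JSON object that holds its "api" and its "payload", one argument or row to a line. apply_moves: Moves the arm, as the interface text tells. Its arguments: {"type":"object","properties":{"increments":{"type":"array"},"grip":{"type":"number"},"squeeze":{"type":"number"}},"required":["increments"]}

```bash
mkdir -p pics; ls; cat > h.py <<'E'
import numpy as np, cv2
from plant import robot
def shot(n,f=None):
    p=robot.get_image(n)
    if f: cv2.imwrite('pics/'+f,cv2.cvtColor(p['color'],cv2.COLOR_RGB2BGR))
    return p
def ray(p,uv,z):
    K,R,t=map(np.array,(p['intrinsics'],p['R'],p['t'])); 
    d=R.T@np.linalg.inv(K)@np.array([uv[0],uv[1],1.]); c=-R.T@t
    return c+d*(z-c[2])/d[2]
def proj(p,X):
    K,R,t=map(np.array,(p['intrinsics'],p['R'],p['t'])); q=K@(R@np.array(X,float)+t); return q[:2]/q[2]
E
python3 - <<'E'
from h import *
np.set_printoptions(precision=1,suppress=True)
s=robot.get_state(); print({k:np.round(s[k],2).tolist() for k in s})
for n in('scene','top'):
    p=shot(n,n+'1.png'); print(n,'cam',-np.array(p['R']).T@p['t'])
    for k in('jig','blank','guard','lever','paddle','pawl','wax_tin','offcut'):
        print(k,[(np.round(b['extent']).tolist(),round(b['score'],2)) for b in robot.boxes_of(p,k)[:3]])
a=cv2.imread('pics/scene1.png');b=cv2.imread('pics/top1.png')
E
```

```text
pics
{'clock': 0.0, 'joint_pos': [-70.24, 13.83, 0.21, 76.5, 0.0, 90.0], 'joint_vel': [-0.07, 0.12, -0.01, 0.01, -0.05, -0.03], 'joint_torque': [0.0, -37.23, 25.24, 0.02, 0.0, -0.0], 'tool_pos': [168.81, -470.01, 244.4], 'orientation': [[-0.0, 0.94, 0.34], [0.0, 0.34, -0.94], [-1.0, 0.0, -0.0]], 'ft_force': [0.29, 0.29, -0.05], 'ft_torque': [0.03, 0.04, 0.0], 'finger_gap': 85.04}
scene cam [1287.4    6.4 1220.2]
jig [([182.0, 196.0, 331.0, 305.0], 0.87), ([194.0, 223.0, 272.0, 279.0], 0.21)]
blank [([345.0, 216.0, 419.0, 269.0], 0.95), ([160.0, 138.0, 213.0, 194.0], 0.89), ([192.0, 227.0, 273.0, 278.0], 0.83)]
guard [([263.0, 193.0, 321.0, 252.0], 0.9)]
lever [([245.0, 212.0, 301.0, 236.0], 0.93), ([214.0, 282.0, 315.0, 334.0], 0.29)]
paddle [([249.0, 211.0, 301.0, 233.0], 0.58)]
pawl [([246.0, 221.0, 266.0, 237.0], 0.57), ([184.0, 196.0, 330.0, 308.0], 0.52), ([123.0, 245.0, 131.0, 316.0], 0.48)]
wax_tin [([272.0, 182.0, 292.0, 199.0], 0.56)]
offcut [([174.0, 210.0, 197.0, 231.0], 0.78)]
top cam [ 275.6   17.  1231.1]
jig [([222.0, 127.0, 390.0, 244.0], 0.86), ([375.0, 224.0, 412.0, 254.0], 0.62)]
blank [([289.0, 148.0, 378.0, 212.0], 0.98), ([122.0, 158.0, 206.0, 225.0], 0.88), ([358.0, 276.0, 443.0, 371.0], 0.61)]
guard [([238.0, 173.0, 301.0, 234.0], 0.56)]
lever [([259.0, 189.0, 316.0, 210.0], 0.81)]
paddle [([260.0, 191.0, 316.0, 212.0], 0.65)]
pawl [([292.0, 193.0, 317.0, 200.0], 0.45)]
wax_tin [([264.0, 247.0, 287.0, 276.0], 0.73)]
offcut [([378.0, 224.0, 411.0, 253.0], 0.56), ([440.0, 124.0, 454.0, 197.0], 0.32)]
```

```bash
python3 - <<'E'
import cv2
b=cv2.imread('pics/top1.png'); cv2.imwrite('pics/topc.png',cv2.resize(b[105:305,210:480],(800,593),interpolation=cv2.INTER_CUBIC))
E
```

```text
(no output)
```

View pics/top1.png

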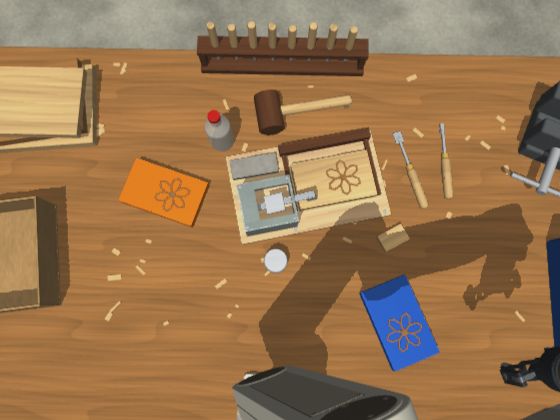

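View pics/topc.png

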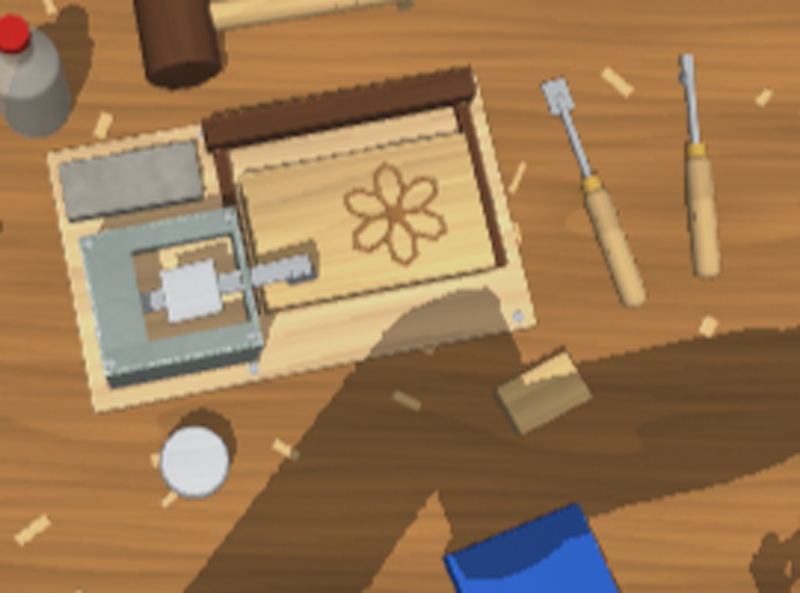

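The pale blank is at about (333,180) in the top view. The orange (165,192) and blue (400,322) blocks are look-alikes: wrong colour and not on the jig. In the crop, the window is centred near (192,287) and the paddle is inside it.

```bash
python3 - <<'E'
from h import *
np.set_printoptions(precision=1,suppress=True)
p=robot.get_image('top')
c=lambda u,v:(210+(u+.5)/2.963-.5,105+(v+.5)/2.965-.5)
P=lambda u,v,z:ray(p,c(u,v),z)[:2]
FL,NL,NR=P(50,155,12),P(97,410,12),P(535,323,12)
print('plate',FL,NL,NR,np.linalg.norm(FL-NL),np.linalg.norm(NL-NR))
yv=(NL-NR)/np.linalg.norm(NL-NR); xv=np.array([yv[1],-yv[0]]); e=(FL-NL)/np.linalg.norm(FL-NL)
print('yaw',np.degrees(np.arctan2(xv[1],xv[0])),np.degrees(np.arctan2(e[1],e[0])))
yaw=(np.arctan2(xv[1],xv[0])+np.arctan2(e[1],e[0]))/2
xv=np.array([np.cos(yaw),np.sin(yaw)]);yv=np.array([-xv[1],xv[0]])
mid=(FL+NR)/2  # x=(-145+90)/2
print('mid',mid)
B=np.array([P(240,172,42),P(465,134,42),P(506,265,42),P(268,312,42)]);print('blank',B,B.mean(0))
S=np.array([P(204,122,42),P(470,68,42),P(474,95,42),P(211,147,42)]);print('stop',S)
W=np.array([P(133,253,102),P(234,235,102),P(250,320,102),P(147,340,102)]);print('win',W,W.mean(0))
F=P(394,212,42)
O0=mid+27.5*xv
for n,q in dict(blank=B,stop=S,win=W,flower=F[None],paddle=np.array([P(191,291,87)]),tooth=np.array([P(300,268,104)]),tin=np.array([P(194,461,45)]),off=np.array([P(544,392,22)])).items(): print(n,np.c_[(q-O0)@xv,(q-O0)@yv])
print('O0',O0,xv)
E
```

```text
plate [640.2 160.5] [414.4 110.8] [ 498.3 -265.3] 231.18861885520252 385.3943554900444
yaw 12.575584716436625 12.417856982642897
mid [569.3 -52.4]
blank [[ 619.5   -7.5]
 [ 657.6 -201.4]
 [ 542.4 -234.8]
 [ 497.4  -33.2]] [ 579.2 -119.2]
stop [[ 663.7   24.5]
 [ 717.7 -206.5]
 [ 693.1 -209.7]
 [ 641.3   18. ]]
win [[532.4  79.2]
 [549.1  -2.3]
 [479.4 -16.3]
 [461.3  65.8]] [505.5  31.6]
blank [[  31.2   33. ]
 [  26.5 -164.6]
 [ -93.2 -172.3]
 [ -93.5   34.3]]
stop [[  81.4   54.7]
 [  84.  -182.6]
 [  59.3 -180.3]
 [  58.1   53.1]]
win [[ -35.   136.5]
 [ -36.4   53.3]
 [-107.5   54.7]
 [-107.3  138.8]]
flower [[-29.3 -89.2]]
paddle [[-72.  96.]]
tooth [[-74.    6.7]]
tin [[-204.9  120.1]]
off [[-203.5 -183.3]]
O0 [596.1 -46.5] [1.  0.2]
```

Call:
{"api": "apply_moves", "payload": {
  "increments": [
    {"roll": 7.3},
    {"dy": 45,"dz": -30},
    {"dy": 45,"dz": -30},
    {"dy": 45,"dz": -30},
    {"dy": 45,"dz": -30},
    {"dy": 45,"dz": -30},
    {"dy": 45,"dz": -30},
    {"dy": 45,"dz": -30}
  ],
  "grip": 40
}}

```text
$.increments[0]: bad value
```

```bash
cat >> h.py <<'E'
O=np.array([609.9,-109.0]); yaw=np.radians(12.5)
M=np.array([[np.cos(yaw),np.sin(yaw)],[-np.sin(yaw),np.cos(yaw)]])
def wr(p,s,uv,z):
    H=np.array(p['hand_eye']);Rt=np.array(s['orientation']);o=np.array(s['tool_pos'])
    d=Rt@H[:3,:3]@np.linalg.inv(np.array(p['intrinsics']))@np.array([uv[0],uv[1],1.]); c=o+Rt@H[:3,3]
    return c+d*(z-c[2])/d[2]
def wproj(p,s,X):
    H=np.array(p['hand_eye']);Rt=np.array(s['orientation']);o=np.array(s['tool_pos'])
    q=np.linalg.inv(H)@np.r_[Rt.T@(np.array(X,float)-o),1]; q=np.array(p['intrinsics'])@q[:3]; return q[:2]/q[2]
def J(X): return M@(np.array(X)[:2]-O)
def Wd(j,z): return np.r_[O+M.T@np.array(j,float),z]
def where(s):
    R=np.array(s['orientation']); print('clock',round(s['clock'],2),'jig',np.round(J(s['tool_pos']),1),'z',round(s['tool_pos'][2],1),'yaw_y',round(np.degrees(np.arctan2(R[1,1],R[0,1])),2),'down',np.round(R[:,0],3),'F',np.round(s['ft_force'],1),'gap',round(s['finger_gap'],1))
E
python3 - <<'E'
from h import *
s=robot.get_state(); where(s); p=shot('wrist','w1.png'); print(robot.tips_ahead, np.round(p['hand_eye'],2).tolist())
for k in('blank','guard','paddle','pawl','jig'): print(k,[(np.round(b['extent']).tolist(),round(b['score'],2)) for b in robot.boxes_of(p,k)[:2]])
E
```

```text
clock 0.95 jig [-508.7 -257.6] z 245.3 yaw_y 19.76 down [ 0. -0. -1.] F [-0.  -0.2  0.1] gap 85.3
14.0 [[-0.0, -0.33, 0.95, -127.16], [-0.0, -0.95, -0.33, 84.53], [1.0, -0.0, 0.0, -0.86], [0.0, 0.0, 0.0, 1.0]]
blank [([39.0, 0.0, 203.0, 163.0], 0.97)]
guard []
paddle []
pawl []
jig []
```

View pics/w1.png

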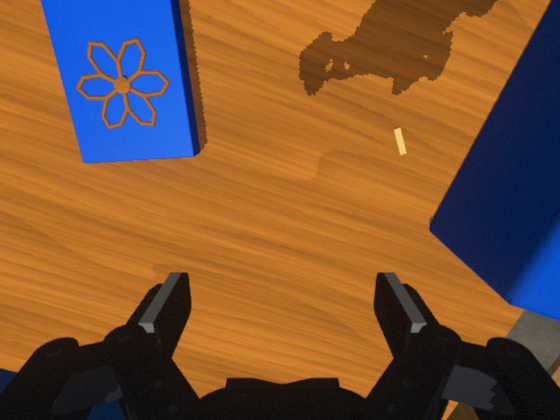

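The move was refused because each row needs all four keys. The picture shows only the blue look-alike (120,80), so the arm hasn't moved. I'll resend with every key filled in.

Call:
{"api": "apply_moves", "payload": {
  "increments": [
    {"dx": 0,"dy": 0,"dz": 0,"roll": 7.3},
    {"dx": 0,"dy": 45,"dz": -30,"roll": 0},
    {"dx": 0,"dy": 45,"dz": -30,"roll": 0},
    {"dx": 0,"dy": 45,"dz": -30,"roll": 0},
    {"dx": 0,"dy": 45,"dz": -30,"roll": 0},
    {"dx": 0,"dy": 45,"dz": -30,"roll": 0},
    {"dx": 0,"dy": 45,"dz": -30,"roll": 0},
    {"dx": 0,"dy": 45,"dz": -30,"roll": 0}
  ],
  "grip": 40
}}

```text
clock: 2.25
tool_pos: [432.4, -196.2, 245.5]
orientation: [[0.001, 0.976, 0.216], [-0.0, 0.216, -0.976], [-1.0, 0.001, 0.001]]
ft_force: [0.5, -0.3, 0.1]
finger_gap: 40.4
```

```bash
python3 - <<'E'
from h import *
s=robot.get_state(); p=shot('wrist','w2.png'); where(s)
for k in('blank','guard','paddle','pawl','jig'): print(k,[(np.round(b['extent']).tolist(),round(b['score'],2)) for b in robot.boxes_of(p,k)[:2]])
for n,x in dict(bl_near_l=Wd((-92,100),42),bl_near_r=Wd((-92,-100),42),plate_nr=Wd((-145,-131),12),win=Wd((-71.5,160),102),tipstart=Wd((-125,-10),22)).items(): print(n,np.round(wproj(p,s,x)))
E
```

```text
clock 2.25 jig [-192.1  -46.7] z 245.5 yaw_y 12.46 down [ 0.001 -0.    -1.   ] F [ 0.5 -0.3  0.1] gap 40.4
blank [([249.0, 258.0, 346.0, 385.0], 0.9), ([120.0, 2.0, 345.0, 82.0], 0.63)]
guard [([0.0, 3.0, 137.0, 126.0], 0.74)]
paddle [([0.0, 18.0, 172.0, 81.0], 0.7)]
pawl [([76.0, 35.0, 172.0, 63.0], 0.65)]
jig [([0.0, 0.0, 368.0, 136.0], 0.82)]
bl_near_l [128.  79.]
bl_near_r [339.  79.]
plate_nr [360. 133.]
win [ 8. 46.]
tipstart [247. 114.]
```

View pics/w2.png

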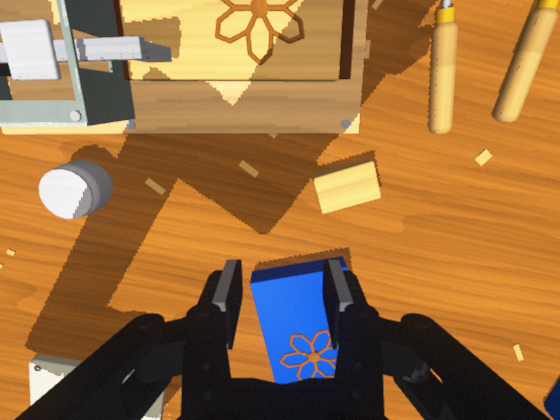

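The wrist view matches the estimate: blank near edge at row 80 (predicted 79), plate corner at (358,132) (predicted (360,133)). Next I go in front of the blank's near edge and down.

Call:
{"api": "apply_moves", "payload": {
  "increments": [
    {"dx": 0,"dy": 33,"dz": -16,"roll": 0},
    {"dx": 0,"dy": 34,"dz": -16,"roll": 0},
    {"dx": 40,"dy": 0,"dz": 0,"roll": 0},
    {"dx": 45,"dy": 0,"dz": 0,"roll": 0},
    {"dx": 45,"dy": 0,"dz": 0,"roll": 0},
    {"dx": 40,"dy": 0,"dz": 0,"roll": 0},
    {"dx": 25,"dy": 0,"dz": 0,"roll": 0},
    {"dx": 12,"dy": 0,"dz": 0,"roll": 0}
  ],
  "grip": 25
}}

```text
clock: 3.55
tool_pos: [488.1, -153.0, 36.9]
orientation: [[-0.003, 0.977, 0.213], [0.001, 0.213, -0.977], [-1.0, -0.002, -0.001]]
ft_force: [-0.6, -0.2, 0.5]
finger_gap: 24.8
```

```bash
python3 - <<'E'
from h import *
s=robot.get_state(); p=shot('wrist','w3.png'); where(s)
E
```

```text
clock 3.55 jig [-128.5  -16.6] z 36.9 yaw_y 12.29 down [-0.003  0.001 -1.   ] F [-0.6 -0.2  0.5] gap 24.8
```

View pics/w3.png

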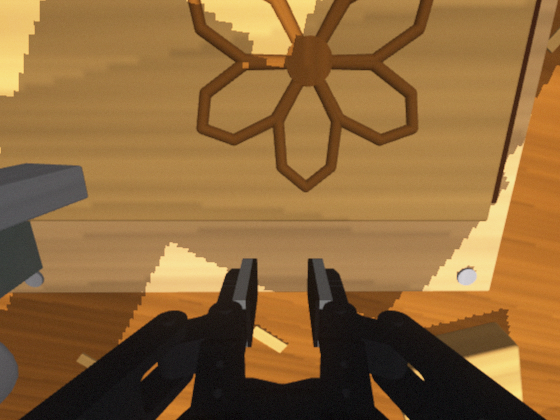

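Fingers are in front of the near edge (row 220). The pawl, at the left, stays clear. I'll push smoothly.

Call:
{"api": "apply_moves", "payload": {
  "increments": [
    {"dx": 0,"dy": 15,"dz": 0,"roll": 0},
    {"dx": 0,"dy": 8,"dz": 0,"roll": 0},
    {"dx": 0,"dy": 6,"dz": 0,"roll": 0},
    {"dx": 0,"dy": 6,"dz": 0,"roll": 0},
    {"dx": 0,"dy": 6,"dz": 0,"roll": 0},
    {"dx": 0,"dy": 4,"dz": 0,"roll": 0},
    {"dx": 0,"dy": 4,"dz": 0,"roll": 0},
    {"dx": 0,"dy": 0,"dz": 0,"roll": 0}
  ]
}}

```text
clock: 4.6
tool_pos: [537.5, -141.2, 39.1]
orientation: [[-0.001, 0.976, 0.216], [-0.001, 0.216, -0.976], [-1.0, -0.001, 0.0]]
ft_force: [-4.8, -1.3, 3.7]
finger_gap: 25.0
```

Call:
{"api": "apply_moves", "payload": {
  "increments": [
    {"dx": 0,"dy": 2,"dz": 0,"roll": 0},
    {"dx": 0,"dy": 1,"dz": 0,"roll": 0},
    {"dx": 0,"dy": 1,"dz": 0,"roll": 0},
    {"dx": 0,"dy": 0,"dz": 0,"roll": 0},
    {"dx": 0,"dy": 0,"dz": 0,"roll": 0},
    {"dx": 0,"dy": 0,"dz": 0,"roll": 0},
    {"dx": 0,"dy": 0,"dz": 0,"roll": 0},
    {"dx": 0,"dy": 0,"dz": 0,"roll": 0}
  ]
}}

```text
clock: 5.6
tool_pos: [540.6, -140.6, 38.9]
orientation: [[-0.002, 0.976, 0.216], [-0.001, 0.216, -0.976], [-1.0, -0.002, 0.0]]
ft_force: [-6.7, -0.7, 5.8]
finger_gap: 25.0
```

```bash
python3 - <<'E'
from h import *
s=robot.get_state(); where(s)
E
```

```text
clock 5.6 jig [-74.5 -15.8] z 38.9 yaw_y 12.46 down [-0.002 -0.001 -1.   ] F [-6.7 -0.7  5.8] gap 25.0
```

Call:
{"api": "apply_moves", "payload": {
  "increments": [
    {"dx": 0,"dy": 1,"dz": 0,"roll": 0},
    {"dx": 0,"dy": 1,"dz": 0,"roll": 0},
    {"dx": 0,"dy": 1,"dz": 0,"roll": 0},
    {"dx": 0,"dy": 0,"dz": 0,"roll": 0},
    {"dx": 0,"dy": 0,"dz": 0,"roll": 0},
    {"dx": 0,"dy": 0,"dz": 0,"roll": 0},
    {"dx": 0,"dy": 0,"dz": 0,"roll": 0},
    {"dx": 0,"dy": 0,"dz": 0,"roll": 0}
  ]
}}

```text
clock: 6.6
tool_pos: [542.6, -140.1, 38.8]
orientation: [[-0.004, 0.976, 0.215], [-0.001, 0.215, -0.977], [-1.0, -0.004, 0.0]]
ft_force: [-9.0, -1.2, 6.5]
finger_gap: 25.1
```

```bash
python3 - <<'E'
from h import *
s=robot.get_state(); where(s); p=shot('wrist','w4.png')
E
```

```text
clock 6.6 jig [-72.4 -15.8] z 38.8 yaw_y 12.44 down [-0.004 -0.001 -1.   ] F [-9.  -1.2  6.5] gap 25.1
```

View pics/w4.png

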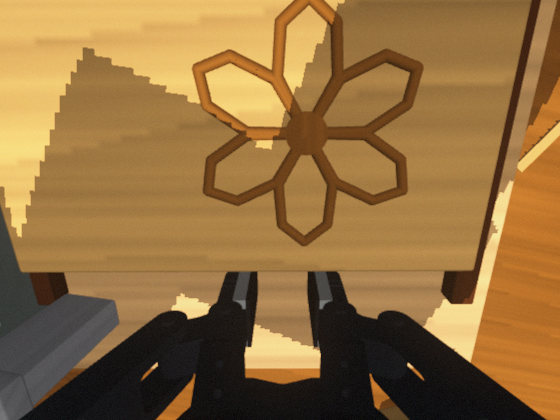

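The blank's edge (row 270) is square across both fingers, but I can't tell yet if it's home. I'll keep pushing until the force rises.

Call:
{"api": "apply_moves", "payload": {
  "increments": [
    {"dx": 0,"dy": 1,"dz": 0,"roll": 0},
    {"dx": 0,"dy": 1,"dz": 0,"roll": 0},
    {"dx": 0,"dy": 1,"dz": 0,"roll": 0},
    {"dx": 0,"dy": 0,"dz": 0,"roll": 0},
    {"dx": 0,"dy": 0,"dz": 0,"roll": 0},
    {"dx": 0,"dy": 0,"dz": 0,"roll": 0},
    {"dx": 0,"dy": 0,"dz": 0,"roll": 0},
    {"dx": 0,"dy": 0,"dz": 0,"roll": 0}
  ]
}}

```text
clock: 7.65
tool_pos: [542.7, -140.0, 38.8]
orientation: [[-0.009, 0.977, 0.215], [-0.002, 0.215, -0.977], [-1.0, -0.009, 0.0]]
ft_force: [-14.9, -5.4, 13.1]
finger_gap: 24.8
```

Call:
{"api": "apply_moves", "payload": {
  "increments": [
    {"dx": 0,"dy": 1,"dz": 0,"roll": 0},
    {"dx": 0,"dy": 1,"dz": 0,"roll": 0},
    {"dx": 0,"dy": 1,"dz": 0,"roll": 0},
    {"dx": 0,"dy": 0,"dz": 0,"roll": 0},
    {"dx": 0,"dy": 0,"dz": 0,"roll": 0},
    {"dx": 0,"dy": 0,"dz": 0,"roll": 0},
    {"dx": 0,"dy": 0,"dz": 0,"roll": 0},
    {"dx": 0,"dy": 0,"dz": 0,"roll": 0}
  ]
}}

```text
clock: 8.65
tool_pos: [542.8, -139.9, 38.9]
orientation: [[-0.014, 0.977, 0.214], [-0.003, 0.214, -0.977], [-1.0, -0.015, 0.0]]
ft_force: [-21.6, -5.3, 18.2]
finger_gap: 24.8
```

It's stalled: measured position stays put while force rises to 22 N, and the pad face is at about x = -61, so the blank is home. Backing off and looking.

Call:
{"api": "apply_moves", "payload": {
  "increments": [
    {"dx": 0,"dy": -3,"dz": 0,"roll": 0},
    {"dx": 0,"dy": -4,"dz": 0,"roll": 0},
    {"dx": 0,"dy": -6,"dz": 0,"roll": 0},
    {"dx": 0,"dy": -20,"dz": 0,"roll": 0},
    {"dx": 0,"dy": -25,"dz": 0,"roll": 0},
    {"dx": -40,"dy": 0,"dz": 0,"roll": 0},
    {"dx": -55,"dy": 0,"dz": 0,"roll": 0},
    {"dx": -60,"dy": 0,"dz": 0,"roll": 0}
  ],
  "grip": 0
}}

```text
clock: 9.65
tool_pos: [494.3, -151.0, 195.1]
orientation: [[0.002, 0.976, 0.216], [-0.0, 0.216, -0.976], [-1.0, 0.002, 0.0]]
ft_force: [1.7, -0.6, -1.1]
finger_gap: -0.1
```

```bash
python3 - <<'E'
from h import *
s=robot.get_state(); where(s); p=shot('wrist','w5.png'); q=shot('top','t2.png')
for n,P,pr in(('w',p,lambda X:wproj(p,s,X)),('t',q,lambda X:proj(q,X))):
  for k in('guard','paddle','pawl','blank'): print(n,k,[(np.round(b['extent']).tolist(),round(b['score'],2)) for b in robot.boxes_of(P,k)[:2]])
  print([np.round(pr(Wd((x,y),102)),1).tolist() for x,y in((-33.5,202),(-33.5,118),(-109.5,118),(-109.5,202))],[np.round(pr(Wd((-60,y),42)),1).tolist() for y in(-100,100)])
a=cv2.imread('pics/w5.png'); b=cv2.imread('pics/t2.png')[120:250,215:400]
b=cv2.resize(b,(598,420),interpolation=cv2.INTER_CUBIC)
cv2.imwrite('pics/b2.png',np.hstack([a[:, :400][:, ::1][:, :200],b]))
E
```

```text
clock 9.65 jig [-122.  -16.] z 195.1 yaw_y 12.46 down [ 0.002 -0.    -1.   ] F [ 1.7 -0.6 -1.1] gap -0.1
w guard [([0.0, 58.0, 155.0, 228.0], 0.95)]
w paddle [([0.0, 118.0, 198.0, 177.0], 0.83), ([0.0, 54.0, 157.0, 230.0], 0.6)]
w pawl [([97.0, 134.0, 198.0, 161.0], 0.7), ([52.0, 236.0, 128.0, 299.0], 0.39)]
w blank [([130.0, 0.0, 393.0, 125.0], 0.8), ([274.0, 346.0, 379.0, 384.0], 0.63)]
[[-58.4, 90.3], [73.3, 90.1], [95.6, 203.3], [-22.1, 203.4]] [[382.8, 124.8], [144.8, 125.1]]
t guard [([238.0, 175.0, 300.0, 237.0], 0.57), ([287.0, 137.0, 364.0, 196.0], 0.34)]
t paddle [([261.0, 188.0, 319.0, 211.0], 0.75)]
t pawl [([294.0, 193.0, 315.0, 199.0], 0.68)]
t blank [([286.0, 137.0, 367.0, 198.0], 0.83), ([411.0, 312.0, 440.0, 363.0], 0.73)]
[[253.9, 189.5], [288.2, 182.9], [294.5, 213.4], [259.8, 220.2]] [[374.2, 182.1], [296.8, 197.2]]
```

View pics/b2.png

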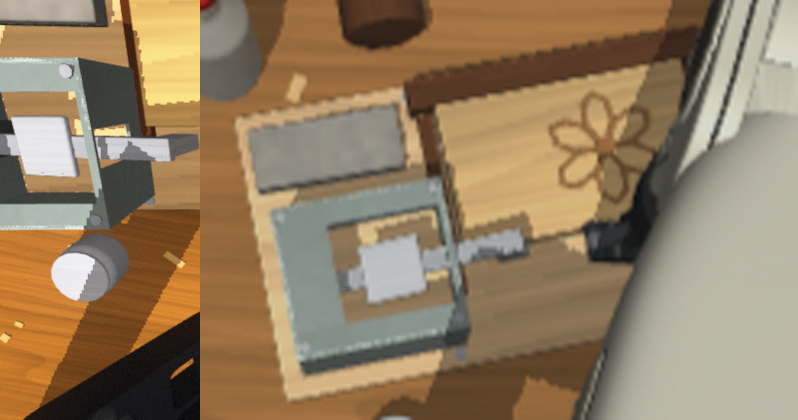

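The blank's far edge is now tight on the stop board. In the wrist view the window edges lie at rows 92–203 (predicted 90–203), so the jig frame is good. I'm moving over the window, high, with the fingers shut.

Call:
{"api": "apply_moves", "payload": {
  "increments": [
    {"dx": 0,"dy": 10,"dz": -35,"roll": 0},
    {"dx": 0,"dy": 10,"dz": -35,"roll": 0},
    {"dx": 0,"dy": 10,"dz": -35,"roll": 0},
    {"dx": 0,"dy": 10,"dz": -35,"roll": 0},
    {"dx": 0,"dy": 10,"dz": -36,"roll": 0},
    {"dx": 20,"dy": 0,"dz": 0,"roll": 0},
    {"dx": 20,"dy": 0,"dz": 0,"roll": 0},
    {"dx": 0,"dy": 0,"dz": 0,"roll": 0}
  ],
  "grip": 0
}}

```text
clock: 11.15
tool_pos: [502.7, 31.7, 151.0]
orientation: [[-0.005, 0.976, 0.216], [-0.0, 0.216, -0.976], [-1.0, -0.005, -0.001]]
ft_force: [-0.2, 1.1, 0.5]
finger_gap: -0.3
```

```bash
python3 - <<'E'
from h import *
s=robot.get_state(); where(s); p=shot('wrist','w6.png')
print([np.round(wproj(p,s,Wd((x,y),102)),1).tolist() for x,y in((-33.5,202),(-33.5,118),(-109.5,118),(-109.5,202))],'pad',np.round(wproj(p,s,Wd((-71.5,160),87))),'tip',np.round(wproj(p,s,np.array(s['tool_pos'])+14*np.array(s['orientation'])[:,0])))
print([b['extent'] for b in robot.boxes_of(p,'paddle')],[b['extent'] for b in robot.boxes_of(p,'guard')])
E
```

```text
clock 11.15 jig [-74.2 160.6] z 151.0 yaw_y 12.48 down [-0.005 -0.    -1.   ] F [-0.2  1.1  0.5] gap -0.3
[[209.2, 179.0], [360.1, 178.9], [350.7, 295.6], [218.2, 295.6]] pad [284. 231.] tip [284. 276.]
[[210.9, 195.1, 445.8, 263.8]] [[133.0, 129.8, 371.7, 321.3]]
```

View pics/w6.png

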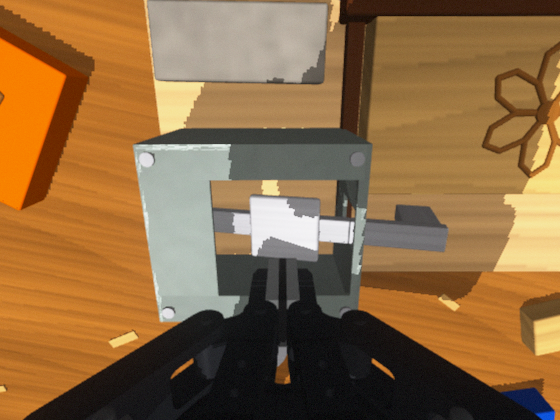

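Window edges and paddle (250–320, 195–262, centre (284,229)) are where predicted (284,231). Descending through the window.

Call:
{"api": "apply_moves", "payload": {
  "increments": [
    {"dx": 15,"dy": 2,"dz": 0,"roll": 0},
    {"dx": 15,"dy": 0,"dz": 0,"roll": 0},
    {"dx": 10,"dy": 0,"dz": 0,"roll": 0},
    {"dx": 5,"dy": 0,"dz": 0,"roll": 0},
    {"dx": 5,"dy": 0,"dz": 0,"roll": 0},
    {"dx": 5,"dy": 0,"dz": 0,"roll": 0},
    {"dx": 5,"dy": 0,"dz": 0,"roll": 0},
    {"dx": 0,"dy": 0,"dz": 0,"roll": 0}
  ]
}}

```text
clock: 12.3
tool_pos: [506.9, 32.0, 93.5]
orientation: [[0.001, 0.977, 0.216], [0.0, 0.216, -0.977], [-1.0, 0.001, -0.0]]
ft_force: [0.6, 0.5, 1.2]
finger_gap: -0.2
```

Call:
{"api": "apply_moves", "payload": {
  "increments": [
    {"dx": 3,"dy": 0,"dz": 0,"roll": 0},
    {"dx": 3,"dy": 0,"dz": 0,"roll": 0},
    {"dx": 2,"dy": 0,"dz": 0,"roll": 0},
    {"dx": 2,"dy": 0,"dz": 0,"roll": 0},
    {"dx": 0,"dy": 0,"dz": 0,"roll": 0},
    {"dx": 0,"dy": 0,"dz": 0,"roll": 0},
    {"dx": 0,"dy": 0,"dz": 0,"roll": 0},
    {"dx": 0,"dy": 0,"dz": 0,"roll": 0}
  ]
}}

```text
clock: 13.3
tool_pos: [506.6, 32.4, 83.2]
orientation: [[-0.0, 0.976, 0.216], [0.001, 0.216, -0.976], [-1.0, 0.0, -0.001]]
ft_force: [0.8, -1.2, 1.7]
finger_gap: 0.2
```

Call:
{"api": "apply_moves", "payload": {
  "increments": [
    {"dx": 1,"dy": 0,"dz": 0,"roll": 0},
    {"dx": 1,"dy": 0,"dz": 0,"roll": 0},
    {"dx": 1,"dy": 0,"dz": 0,"roll": 0},
    {"dx": 0,"dy": 0,"dz": 0,"roll": 0},
    {"dx": 0,"dy": 0,"dz": 0,"roll": 0},
    {"dx": 0,"dy": 0,"dz": 0,"roll": 0},
    {"dx": 0,"dy": 0,"dz": 0,"roll": 0},
    {"dx": 0,"dy": 0,"dz": 0,"roll": 0}
  ]
}}

```text
clock: 14.3
tool_pos: [506.7, 32.3, 81.9]
orientation: [[0.001, 0.976, 0.216], [0.001, 0.216, -0.976], [-1.0, 0.001, -0.0]]
ft_force: [-2.8, -1.7, 14.1]
finger_gap: 0.5
```

```bash
python3 - <<'E'
from h import *
s=robot.get_state(); where(s); p=shot('wrist','w7.png')
E
```

```text
clock 14.3 jig [-70.2 160.3] z 81.9 yaw_y 12.46 down [ 0.001  0.001 -1.   ] F [-2.8 -1.7 14.1] gap 0.5
```

View pics/w7.png

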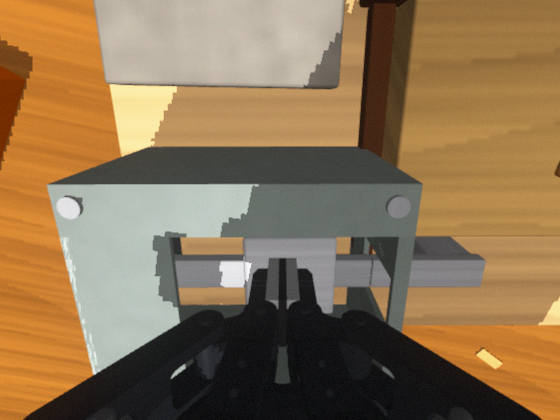

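On the stop: tip at 68 mm and force rising to 14 N. One small extra press, then straight up and away.

Call:
{"api": "apply_moves", "payload": {
  "increments": [
    {"dx": 1,"dy": 0,"dz": 0,"roll": 0},
    {"dx": 1,"dy": 0,"dz": 0,"roll": 0},
    {"dx": 0,"dy": 0,"dz": 0,"roll": 0},
    {"dx": 0,"dy": 0,"dz": 0,"roll": 0},
    {"dx": -3,"dy": 0,"dz": 0,"roll": 0},
    {"dx": -8,"dy": 0,"dz": 0,"roll": 0},
    {"dx": -20,"dy": 0,"dz": 0,"roll": 0},
    {"dx": -30,"dy": 0,"dz": 0,"roll": 0}
  ]
}}

```text
clock: 15.35
tool_pos: [504.7, 32.2, 138.2]
orientation: [[-0.005, 0.976, 0.216], [0.0, 0.216, -0.976], [-1.0, -0.005, -0.001]]
ft_force: [-0.7, 0.3, -0.1]
finger_gap: 0.0
```

Call:
{"api": "apply_moves", "payload": {
  "increments": [
    {"dx": -40,"dy": 0,"dz": 0,"roll": 0},
    {"dx": -40,"dy": 0,"dz": 0,"roll": 0},
    {"dx": 0,"dy": -40,"dz": 0,"roll": 0},
    {"dx": 0,"dy": -40,"dz": 0,"roll": 0},
    {"dx": 0,"dy": -40,"dz": 0,"roll": 0},
    {"dx": 0,"dy": -20,"dz": 0,"roll": 0},
    {"dx": 0,"dy": 0,"dz": 0,"roll": 0},
    {"dx": 0,"dy": 0,"dz": 0,"roll": 0}
  ]
}}

```text
clock: 16.35
tool_pos: [370.5, 2.0, 219.3]
orientation: [[0.0, 0.976, 0.216], [0.0, 0.216, -0.976], [-1.0, 0.0, -0.0]]
ft_force: [1.0, -0.2, -0.5]
finger_gap: 0.2
```

```bash
python3 - <<'E'
from h import *
s=robot.get_state(); where(s); p=shot('wrist','w8.png'); q=shot('scene','s2.png')
for n,x in dict(paddown=Wd((-71.5,160),68),padup=Wd((-71.5,160),87),toothdown=Wd((-71,58),16),bl=Wd((-60,100),42),br=Wd((-60,-100),42)).items(): print(n,np.round(wproj(p,s,x)),np.round(proj(q,x)))
a=cv2.imread('pics/w8.png'); b=cv2.resize(cv2.imread('pics/s2.png')[180:320,170:340],(510,420),interpolation=cv2.INTER_CUBIC)
cv2.imwrite('pics/b3.png',cv2.resize(np.hstack([a,b]),(800,314)))
E
```

```text
clock 16.35 jig [-209.7  160.2] z 219.3 yaw_y 12.46 down [ 0.  0. -1.] F [ 1.  -0.2 -0.5] gap 0.2
paddown [283.  21.] [284. 222.]
padup [283.  15.] [284. 218.]
toothdown [395.  33.] [250. 239.]
bl [356.  12.] [265. 235.]
br [599.  12.] [196. 250.]
```

View pics/b3.png

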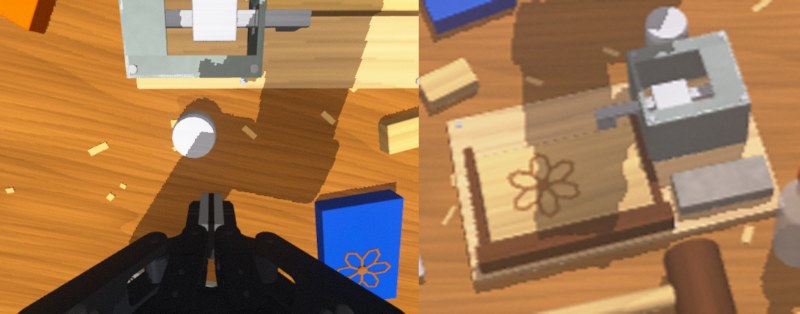

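The pawl is down in front of the blank's near edge, the paddle sits level in the window, the blank is against the stop board, and the robot is clear. Handing in.

```bash
python3 -c "
from plant import robot
print(robot.hand_in())"
```

```text
the job is handed in; nothing more can be done
None
```

The blank is home against the stop board, the latch lever is down on its stop, and I handed the job in at about 16.4 s of the 54 s allowed.

- **Blank:** I pushed its near edge with the fingertips until it stopped moving and the horizontal force rose to about 22 N. The pad face was then at about x = -61 mm, against -60 mm expected for home. Later views show the blank tight and square on the board.
- **Upward force while pushing:** the wrist also felt up to 18 N upward, meaning the fingers were pressing the blank down. It was not lifted.
- **Lever:** I pressed the paddle through the window with closed fingers until it was solid. The fingertips were at about 68 mm, the fully-down height, with 14 N of force. I then pressed about 2 mm further and withdrew straight up.
- **Final check:** the last pictures show the pawl down in front of the blank and the paddle level. The fingertips are about 205 mm above the bench, away from everything, with the wrist force near zero.
- **Refused move:** the first move call was rejected for its format. Nothing moved.

No check failed or disagreed. I judged flush contact from the stall position and the pictures, as there is no direct reading of it.

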